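# Release a tube of screws from the pedal dispenser

### The arm

A 6-joint arm with a two-finger parallel gripper is mounted at the origin on the work surface. World frame = base frame: x ahead of the robot, y to its left, z up, the work surface at z = 0. Lengths are in m, angles in rad, forces in N, time in s.
With the tool pointing down it reaches from about 0.35 to 0.975 m from the base axis. Payload 4.9 kg.
Tool frame: the origin (TCP) lies at the very end of the fingers, on their centre line; the grasp point (between the pads) lies 19 mm behind it; z points along the fingers, y is the line along which they close (so a half turn about z gives the same grasp; the last joint's range is limited). The gripper opens to 85 mm and grips with 20 to 120 N. Pads are 22 mm wide; open, the fingers measure 114 mm over their backs; the gripper's body (76 mm by 85 mm) begins 54 mm behind the grasp point. The pads swing forward as they close: fully open they stand 13 mm farther back than shut.
Start: joints at [1.069, 0.053, 1.613, -0, 1.476, -0.119], TCP at [0.233, 0.58, 0.231] pointing down, gripper open.
Joint ranges: [-3.01, 3.01], [-1.01, 2.22], [0.06, 2.58], [-1.02, 4.17], [0.09, 2.62], [-3.14, 3.14]. Speed limits (rad/s): [2.57, 2.57, 3.14, 3.14, 3.14, 3.14].

### API

Orientations are given as a rotation vector (axis times angle).
In Python, from station import get_obs, optics, ctrl gives the robot as it stands.
- The arm moves only by the shell command python3 -m pendant 'ROWS' [FORCE]. ROWS is JSON, a list of rows, each a list of 3 entries, a list of its own where there are three numbers: the shift along the tool's x, y, z in mm, then the turn, a rotation vector about the tool's x, y, z in rad, then the opening, from 0 (shut) to 1 (fully open). A call has 1 to 12 rows; each row shifts and turns the commanded pose from where the row before left it, along the tool's axes as they then stand; what a row does not reach is not made up. A row lasts 1/12 s, in which the tool goes at most 41.7 mm and 7.16 degrees, less where a joint would pass 70% of its speed; a pose out of reach is approached as far as the arm can. A call is refused whole if a number of a shift passes 41.7 or a number of a turn 0.125, either way. A call with a gripper value outside its range is refused whole. The fingers move at their own pace and stop on an object; FORCE is the grip in N (left out, the last holds). Time passes only in rows, so rows that do not move let the fingers close. It gives the time, the measured TCP pose, the force, the opening and the grip force at its end, in the units of the state.
- get_obs(): the state, without advancing time (a new reading comes with each control period).
- optics.get_image(name): name is "scene" or "top" or "wrist"; returns the picture (420x560x3 uint8, red, green, blue); there is no depth.
- optics.camera_model(name): a dict with "fx", "fy", "cx", "cy" (pixels), "cam_to_world" (4x4, takes a point from camera to world coordinates). Camera axes: x right, y up, looking along -z (the intrinsics and any distortion apply to the point x, -y, -z); pixel columns grow to the right and rows downward; lengths in m; the calibration is good to about 2 mm. A picture is of the moment at which its call begins: read the wrist's pose just before it. camera_model takes no time and is no camera call; for the wrist camera it gives the pose at the moment of the call.
- ctrl.finish_job(): hands the job in; it is judged then, once.
The state is a dict: "t": time; "q": joint angles; "dq": joint speeds; "effort": joint torques, N m; "tool_pos": TCP position; "tool_rot": TCP orientation; "contact_force": force on the tool from outside, world axes, zero at the start; "wrist_torque": the same for the moment, N m; "opening": finger opening in m; "grip_force": force on a finger pad.
Only numpy, scipy, OpenCV 4.12 (cv2) and the standard library are available. Lean on these libraries where they do the work, as an engineer would, in place of code of your own. Each camera call takes 0.05 s, during which the arm holds its last target. There are 200 camera calls.

### The job

Stand the blue tray on the shelf under the mouth of the orange dispenser's chute and let go of it. Then press the red pedal right down without forcing it and keep it down until the tube of screws has rolled into the tray, and ease the pedal back up so that the lid closes gently instead of slamming. Do not handle the tube, leave the other things where they are, and leave tube and tray there.

Things in the scene. Friction and masses are not known exactly. Their poses are not given: they have to be found in the camera images.
- dispenser: Orange screw dispenser fixed to the shelf, 112 deep (x) x 240 wide (y), about 175 high, on a 160 x 190 base plate. Origin: on the shelf under the housing; x points from the pedal side to the back, y to the chute mouth, z up. An open trough (100 wide inside) runs down 15 degrees towards +y and ends as the chute mouth at y = +140, 67 above the shelf. Push no part of it with over 25 N
- hood_edge (a point): Middle of the outer lower edge of the dispenser's fixed hood, at dispenser (-115, -35, 130). The hood, 6 thick, covers the pedal from above for dispenser y from -100 to +30; under it and in front of it all is clear. The tool must lean 20 to 50 degrees back from the dispenser (towards its -x) to reach the pedal
- pedal: Steel pedal lever, origin on its hinge at dispenser (-15, -35, 55). When up its axes are the dispenser's. It swings down 0.40 rad (40 at the pad) to a stop; a spring pushes back, about 4 N at the pad at the top and 10 N at the bottom, and snaps it up if let go
- pad_stem (a point): Point on the pedal lever under the middle of its red pad, 102 towards -x from the hinge. Pad 50 (x) x 60 (y) x 8: with the pedal up it spans dispenser x -142 to -92, y -65 to -5, so 27 show beyond the hood. Its height on the stem is set differently each time and not reported: its top is 65 to 83 above the shelf, level; find it by touch
- lid (a joint): Angle of the dispenser's lid: 0 shut, 0.92 rad fully up. A clear plate with a white front lip across the trough (lip at dispenser y about +90 when shut), hinged along the dispenser's x, linked to the pedal (2.3 times its angle). It holds the tube back; the tube passes under it from about 0.5 rad
- drop (a point): Point on the shelf where the tray's centre belongs: dispenser (0, 225, 0), beyond the chute mouth. With the tray's x along or against the dispenser's x, its near wall stands 25 beyond the mouth and the tube drops in its middle
- tray: Loose blue open tray, 150 (x) x 120 (y) x 40 high, walls and floor 4 to 5, 0.3 kg. Origin under its centre, z up. At its -x end stands a grip tab, centred on x = -75: 12 thick (x), 60 wide (y), top 85 above the tray's underside
- tray_in (a point): Centre of the tray's inner floor, 5 above its underside, same axes as the tray
- tray_grip (a point): Point in the tray's tab at which to grip it, 65 above its underside; pinch along the tray's x
- tube: Green tube of screws with black ends, cylinder 36 dia x 85 long, about 0.12 kg, origin at its centre, x along its axis. Lies across the trough behind the lid's lip and rolls out by itself once the lid is up
- tin: Bystander: steel tin with screw-top lid, 88 dia x 105 high, origin under its centre
- pliers: Bystander: red-handled pliers 185 long along x, 60 wide, 16 high, lying flat, origin under the middle
- clamp: Bystander: white plastic clamp 120 long along x, 52 wide, 24 high, origin under the middle
- block: Bystander: small wooden block 65 x 40 x 30, origin under its centre
- screwdriver: Bystander: screwdriver 190 long along x, lying flat, origin near its middle
- sander: Bystander: cork sanding block 115 x 65 x 50 with a wooden grip, origin under its centre
Mind the look-alikes: they are no part of the job. Several things have the shape of the tray; the one meant has the colours described above.

How it is judged:
By the outcome, as a careful person would: the job done as asked, in the order asked, and still so for the second after the job is handed in, with the robot touching nothing.
It also fails if it takes over 69 s, if anything falls off the work surface, if the arm or the gripper's body presses on something with over 40 N, if the wrist force passes 120 N, or if a joint passes its speed limit or range.

## Working session

There is one attempt and no reset: what is moved stays moved. The work goes in short steps, Python scripts to look and compute and a shell command to move; the robot and the scene stay as the last step left them, time stands still between calls to the robot, and variables do not carry over. Pictures are saved under pics/ and viewed, at most 10 in all, crops included, and the job is handed in when it is done.

```bash
mkdir -p pics; ls
python3 - <<'E'
from station import get_obs, optics, ctrl
import cv2, numpy as np
o=get_obs(); print({k:np.round(v,3).tolist() for k,v in o.items()})
for n in ("scene","top","wrist"):
    im=optics.get_image(n); cv2.imwrite(f"pics/{n}0.png",im[...,::-1])
    m=optics.camera_model(n); print(n,{k:np.round(v,4).tolist() for k,v in m.items()})
E
```

```text
pics
{'t': 0.0, 'q': [1.069, 0.053, 1.614, 0.0, 1.476, -0.119], 'dq': [0.001, 0.001, 0.002, -0.001, -0.0, -0.0], 'effort': [0.0, -39.368, -37.018, -0.0, 0.007, -0.0], 'tool_pos': [0.233, 0.579, 0.23], 'tool_rot': [-0.598, -3.084, 0.003], 'contact_force': [-0.421, 0.023, -0.993], 'wrist_torque': [0.015, -0.028, 0.047], 'grip_force': 0.0, 'opening': 0.085}
scene {'fx': 505.9165, 'fy': 505.9165, 'cx': 280.0377, 'cy': 204.0337, 'cam_to_world': [[0.1387, -0.5562, 0.8194, 1.6321], [0.9903, 0.0878, -0.108, -0.0943], [-0.0119, 0.8264, 0.5629, 0.9344], [0.0, 0.0, 0.0, 1.0]]}
top {'fx': 413.7736, 'fy': 413.7736, 'cx': 285.5288, 'cy': 210.0777, 'cam_to_world': [[-0.0295, 0.9948, -0.0971, 0.3519], [-0.9996, -0.0297, -0.0008, 0.0605], [-0.0037, 0.097, 0.9953, 1.2871], [0.0, 0.0, 0.0, 1.0]]}
wrist {'fx': 375.8821, 'fy': 375.8821, 'cx': 276.4174, 'cy': 215.2438, 'cam_to_world': [[0.3728, -0.8814, -0.29, 0.16], [0.9279, 0.3536, 0.1182, 0.609], [-0.0017, -0.3132, 0.9497, 0.3729], [0.0, 0.0, 0.0, 1.0]]}
```

View pics/top0.png

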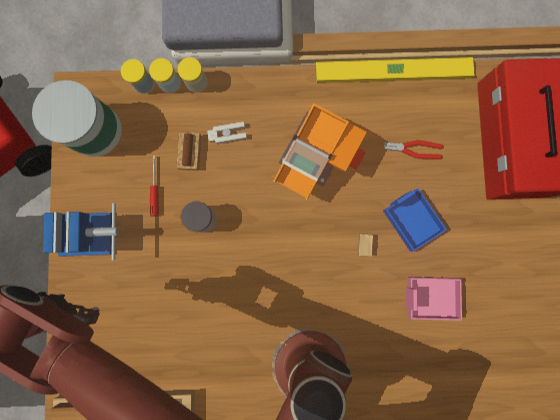

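View pics/scene0.png

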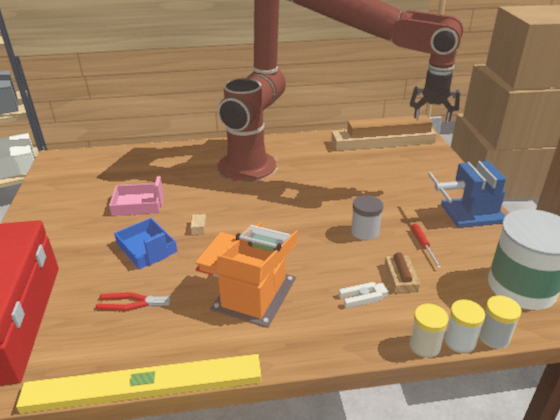

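```bash
python3 - <<'E'
import cv2, numpy as np
a=cv2.imread('pics/top0.png')[90:260,260:460]; b=cv2.imread('pics/scene0.png')[190:330,100:310]
a=cv2.resize(a,None,fx=2,fy=2,interpolation=cv2.INTER_CUBIC); b=cv2.resize(b,(400,267),interpolation=cv2.INTER_CUBIC)
c=np.zeros((340,800,3),np.uint8); c[:340,:400]=a; c[:267,400:]=b
cv2.imwrite('pics/crop0.png',c)
E
cat > h.py <<'E'
import numpy as np, cv2
from station import get_obs, optics
from scipy.spatial.transform import Rotation as R
def ray(m,u,v):
    T=np.array(m['cam_to_world']); d=np.array([(u-m['cx'])/m['fx'],-(v-m['cy'])/m['fy'],-1.])
    d=T[:3,:3]@d; return T[:3,3],d/np.linalg.norm(d)
def plane(m,u,v,z):
    o,d=ray(m,u,v); return o+d*(z-o[2])/d[2]
def two(m1,p1,m2,p2):
    o1,d1=ray(m1,*p1); o2,d2=ray(m2,*p2)
    s=np.linalg.lstsq(np.c_[d1,-d2],o2-o1,rcond=None)[0]
    a,b=o1+s[0]*d1,o2+s[1]*d2; return (a+b)/2,np.linalg.norm(a-b)
def proj(m,P):
    T=np.array(m['cam_to_world']); p=T[:3,:3].T@(np.array(P)-T[:3,3]); return m['cx']+m['fx']*p[0]/-p[2], m['cy']-m['fy']*p[1]/-p[2]
E
```

```text
(no output)
```

View pics/crop0.png

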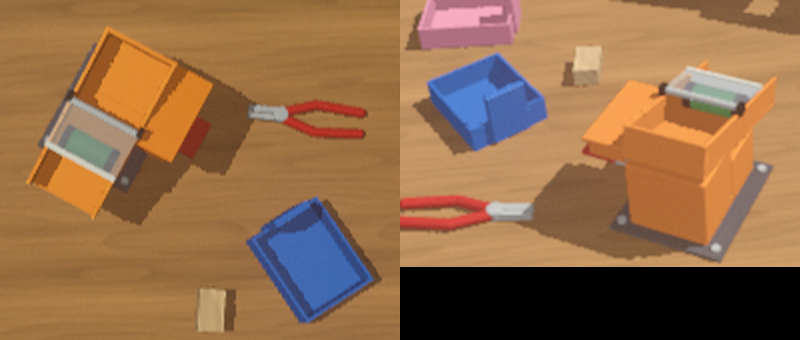

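The top view shows the orange dispenser at about (320,150), with its chute mouth at lower left (274,182)-(307,199) and the red pedal at right (357,160). The blue tray has corners at about (385,210), (418,190), (449,229) and (413,251), with its tab on the short upper-left side. The pink tray at (435,298) is the look-alike.

Run:
```python
from h import *
mt=optics.camera_model('top'); ms=optics.camera_model('scene')
hs=cv2.cvtColor(cv2.imread('pics/top0.png'),cv2.COLOR_BGR2HSV)
k=cv2.inRange(hs,(105,120,40),(125,255,255)); k[:,:340]=0
c=max(cv2.findContours(k,cv2.RETR_EXTERNAL,2)[0],key=cv2.contourArea)
b=cv2.boxPoints(cv2.minAreaRect(c)); P=np.array([plane(mt,*p,.04)[:2] for p in b]); print('tray',b.round(1).tolist(),P.round(3).tolist(),P.mean(0),np.linalg.norm(P[1]-P[0]),np.linalg.norm(P[2]-P[1]))
f=lambda u,v:(100+(u-400)*210/400,190+v*140/267)
print('bolts',[plane(ms,*f(*p),.006).round(3).tolist() for p in ((621,220),(716,247),(762,168))], plane(mt,260+62,90+90,.006).round(3))
print('mouth',[plane(mt,260+u/2,90+v/2,z).round(3).tolist() for (u,v),z in (((28,183),.09),((95,218),.09))])
```

```text
tray [[382.3999938964844, 209.10000610351562], [417.20001220703125, 185.8000030517578], [446.0, 229.0], [411.20001220703125, 252.1999969482422]] [[0.468, -0.232], [0.536, -0.341], [0.402, -0.42], [0.335, -0.311]] [ 0.4351996 -0.3257904] 0.12884018127245433 0.15507117873042583
bolts [[0.706, -0.139, 0.006], [0.772, -0.02, 0.006], [0.634, 0.061, 0.006]] [ 0.568 -0.055  0.006]
mouth [[0.554, 0.093, 0.09], [0.499, -0.003, 0.09]]
```

```bash
python3 -m pendant '[[[-25,-28,-13],[0,0,0],1],[[-25,-28,-13],[0,0,0],1],[[-25,-28,-13],[0,0,0],1],[[-25,-28,-13],[0,0,0],1],[[-25,-28,-13],[0,0,0],1],[[-25,-28,-13],[0,0,0],1],[[-25,-28,-13],[0,0,0],1],[[-25,-28,-13],[0,0,0],1],[[-25,-28,-13],[0,0,0],1],[[-25,-28,-13],[0,0,0],1],[[-25,-28,-13],[0,0,0],1],[[-25,-28,-13],[0,0,0],1]]'
python3 -m pendant '[[[-25,-28,-13],[0,0,0],1],[[-25,-28,-13],[0,0,0],1],[[-25,-28,-13],[0,0,0],1],[[0,0,0],[0,0,0.12],1],[[0,0,0],[0,0,0.12],1],[[0,0,0],[0,0,0.12],1],[[0,0,0],[0,0,0.12],1],[[0,0,0],[0,0,0.12],1],[[0,0,0],[0,0,0.12],1],[[0,0,0],[0,0,0.12],1],[[0,0,0],[0,0,0.12],1],[[0,0,0],[0,0,0.12],1]]'
python3 -m pendant '[[[0,0,0],[0,0,0],1],[[0,0,0],[0,0,0],1],[[0,0,0],[0,0,0],1]]'
python3 - <<'E'
from h import *
import pickle
m=optics.camera_model('wrist'); im=optics.get_image('wrist')[...,::-1]
cv2.imwrite('pics/w1.png',im); pickle.dump(m,open('w1.pkl','wb')); print(np.round(m['cam_to_world'],3).tolist())
cv2.imwrite('pics/w1b.png',cv2.resize(im,(784,588),interpolation=cv2.INTER_CUBIC))
E
```

```text
t: 1.15
tool_pos: [0.3861, 0.1543, 0.3878]
tool_rot: [0.597, 3.084, 0.0]
contact_force: [1.9, 0.8, 0.1]
opening: 0.0854
grip_force: 0.0
t: 2.15
tool_pos: [0.4243, 0.0501, 0.426]
tool_rot: [-2.105, -2.332, 0.001]
contact_force: [0.7, -0.9, 0.3]
opening: 0.0852
grip_force: 0.0
t: 2.4
tool_pos: [0.4244, 0.0501, 0.4261]
tool_rot: [-2.095, -2.341, 0.0]
contact_force: [0.2, 0.6, 0.6]
opening: 0.0856
grip_force: 0.0
[[0.994, -0.106, -0.034, 0.417], [0.111, 0.944, 0.312, 0.13], [-0.001, -0.314, 0.95, 0.569], [0.0, 0.0, 0.0, 1.0]]
```

View pics/w1b.png

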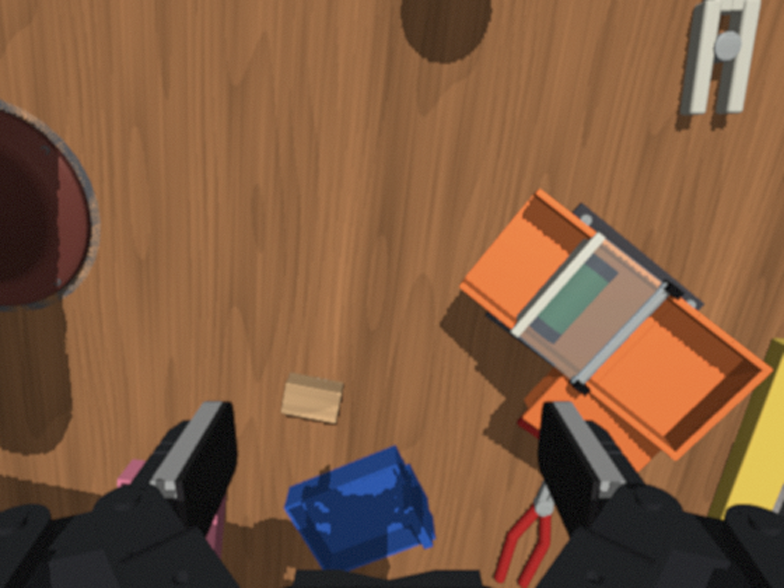

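Run:
```python
from h import *
import pickle
m=pickle.load(open('w1.pkl','rb')); mt=optics.camera_model('top'); 
W=lambda u,v:(u/1.4,v/1.4); T=lambda u,v:(260+u/2,90+v/2)
r=lambda a:np.round(a,3).tolist()
P={}
for n,w,t in (('A',(540,191),(28,183)),('B',(462,288),(95,218)),('C',(769,370),(108,27)),('D',(676,458),(180,65)),('trA',(397,447),(250,240)),('trB',(286,490),(307,322)),('lipL',(600,235),(50,143)),('lipR',(518,332),(115,181))):
    p,e=two(m,W(*w),mt,T(*t)); P[n]=p; print(n,r(p),'gap',round(e,4))
print('bolts',[r(plane(m,*W(*p),.008)) for p in ((587,218),(692,304))])
y1=(P['A']-P['C'])[:2];y2=(P['B']-P['D'])[:2];print([np.degrees(np.arctan2(y[1],y[0]))-90 for y in (y1,y2)],np.linalg.norm(y1),np.linalg.norm((P['A']-P['B'])[:2]))
g=cv2.inRange(cv2.cvtColor(cv2.imread('pics/w1.png'),cv2.COLOR_BGR2HSV),(4,170,80),(16,255,255))
c=max(cv2.findContours(g,cv2.RETR_EXTERNAL,2)[0],key=cv2.contourArea);print((cv2.approxPolyDP(c,4,True)[:,0]*1.4).astype(int).tolist())
```

```text
A [0.549, 0.093, 0.12] gap 0.0021
B [0.499, -0.002, 0.106] gap 0.0035
C [0.757, -0.027, 0.167] gap 0.0003
D [0.703, -0.123, 0.164] gap 0.0061
trA [0.47, -0.25, -0.006] gap 0.0029
trB [0.337, -0.332, -0.006] gap 0.003
lipL [0.607, 0.061, 0.121] gap 0.0049
lipR [0.548, -0.03, 0.135] gap 0.0063
bolts [[0.639, 0.062, 0.008], [0.778, -0.019, 0.008]]
[np.float64(60.0835855808794), np.float64(59.356467765817825)] 0.23995902998520027 0.1075012632615258
[[772, 368], [669, 296], [590, 378], [585, 394], [551, 368], [525, 396], [520, 417], [537, 429], [544, 401], [571, 399], [638, 470], [658, 449], [676, 459]]
```

Run:
```python
from h import *
import pickle
m=pickle.load(open('w1.pkl','rb'));mt=optics.camera_model('top'); ms=optics.camera_model('scene')
W=lambda u,v:(u/1.4,v/1.4); T=lambda u,v:(260+u/2,90+v/2); S=lambda u,v:(100+(u-400)*210/400,190+v*140/267)
o=np.array([.644,-.025]);Y=np.radians(60);X=np.array([[np.cos(Y),np.sin(Y)],[-np.sin(Y),np.cos(Y)]])
r=lambda p:((X@(p[:2]-o))*1000).round().tolist()+[round(p[2],3)]
print('hood top z.133',[r(plane(mt,*T(*p),.133)) for p in ((212,72),(175,160),(138,137))])
print('hood scene',[r(plane(ms,*S(*p),.133)) for p in ((628,82),(585,140))])
print('pair',[ (r(p),round(e,4)) for p,e in (two(mt,T(212,72),ms,S(585,140)),two(mt,T(175,160),ms,S(628,82)))])
print('w1 hood',[r(plane(m,*W(*p),.133)) for p in ((522,405),(551,370),(658,449))])
for z in(.12,.13): print('lip w1',r(plane(m,*W(559,284),z)),r(plane(mt,*T(82,162),z)))
```

```text
hood top z.133 [[-103.0, -123.0, np.float64(0.133)], [-115.0, 15.0, np.float64(0.133)], [-54.0, 11.0, np.float64(0.133)]]
hood scene [[-112.0, 16.0, np.float64(0.133)], [-107.0, -110.0, np.float64(0.133)]]
pair [([-102.0, -119.0, np.float64(0.142)], np.float64(0.0016)), ([-114.0, 16.0, np.float64(0.133)], np.float64(0.0029))]
w1 hood [[-103.0, 27.0, np.float64(0.133)], [-60.0, 29.0, np.float64(0.133)], [-61.0, -109.0, np.float64(0.133)]]
lip w1 [5.0, 73.0, np.float64(0.12)] [0.0, 78.0, np.float64(0.12)]
lip w1 [5.0, 77.0, np.float64(0.13)] [-1.0, 80.0, np.float64(0.13)]
```

```bash
python3 -m pendant '[[[-35,-4,8],[0,0,0],1],[[-35,-4,8],[0,0,0],1],[[-35,-4,8],[0,0,0],1],[[-35,-4,8],[0,0,0],1],[[-35,-4,8],[0,0,0],1],[[-35,-4,8],[0,0,0],1],[[-35,-4,8],[0,0,0],1],[[-35,-4,8],[0,0,0],1],[[0,0,0],[0,0,0],1],[[0,0,0],[0,0,0],1]]'
python3 - <<'E'
from h import *
import pickle
m=optics.camera_model('wrist'); im=optics.get_image('wrist')[...,::-1]
cv2.imwrite('pics/w2.png',im); pickle.dump(m,open('w2.pkl','wb')); print(np.round(m['cam_to_world'],3).tolist())
cv2.imwrite('pics/w2b.png',cv2.resize(im,(784,588),interpolation=cv2.INTER_CUBIC))
E
```

```text
t: 3.28
tool_pos: [0.4222, -0.2329, 0.3611]
tool_rot: [-2.099, -2.334, -0.0]
contact_force: [1.3, 0.5, 0.9]
opening: 0.0852
grip_force: 0.0
[[0.994, -0.102, -0.031, 0.415], [0.107, 0.945, 0.31, -0.154], [-0.002, -0.312, 0.95, 0.504], [0.0, 0.0, 0.0, 1.0]]
```

View pics/w2b.png

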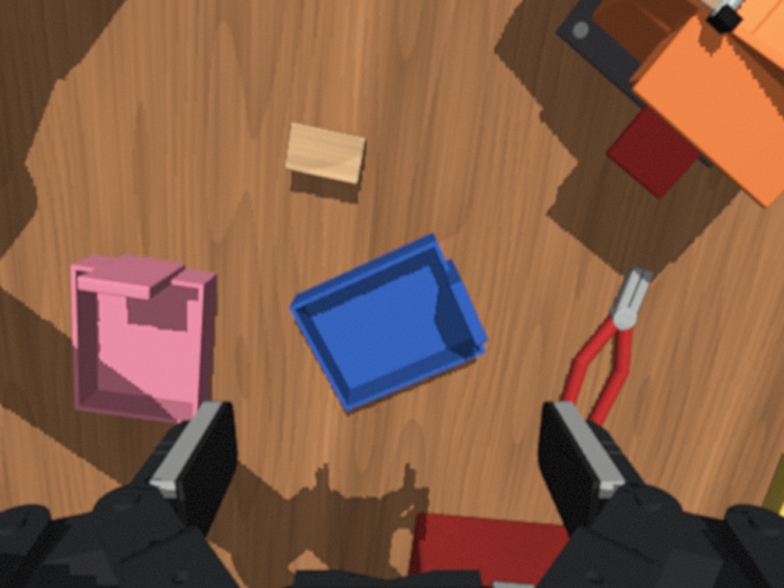

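Run:
```python
from h import *
import pickle
m1=pickle.load(open('w1.pkl','rb'));m=pickle.load(open('w2.pkl','rb'))
W=lambda u,v:(u/1.4,v/1.4)
K=[(433,235),(291,305),(348,411),(486,352)]
P=np.array([plane(m,*W(*p),.04) for p in K]); print(P.round(3).tolist(),P.mean(0).round(4),[round(np.linalg.norm(P[i]-P[i-1]),3) for i in range(4)])
d=P[1]-P[0]+P[2]-P[3]; print('tray x yaw',np.degrees(np.arctan2(d[1],d[0])))
e=P[0]-P[3]+P[1]-P[2]; print('long-perp yaw',np.degrees(np.arctan2(e[1],e[0])))
for a,b in (((433,235),(397,447)),((291,305),(286,490))): print('tri',two(m,W(*a),m1,W(*b)))
print('tab top z.085',[plane(m,*W(*p),.085).round(3).tolist() for p in ((450,262),(487,347))])
o=np.array([.6535,-.0305]);Y=np.radians(60);X=np.array([[np.cos(Y),np.sin(Y)],[-np.sin(Y),np.cos(Y)]])
r=lambda p:((X@(p[:2]-o))*1000).round().tolist()+[round(p[2],3)]
print('hood',[r(plane(m,*W(*p),.136)) for p in ((633,88),(767,206))],'pad',[r(plane(m,*W(*p),z)) for z in (.065,.083) for p in ((608,153),(660,198))],'bolt',plane(m,*W(580,30),.008))
```

```text
[[0.465, -0.239, 0.04], [0.342, -0.318, 0.04], [0.404, -0.423, 0.04], [0.53, -0.346, 0.04]] [ 0.4354 -0.3314  0.04  ] [np.float64(0.125), np.float64(0.146), np.float64(0.122), np.float64(0.148)]
tray x yaw -147.68427490933186
long-perp yaw 121.03408770064281
tri (array([ 0.47005181, -0.24600406,  0.00077066]), np.float64(0.0022742374437015704))
tri (array([ 0.33425135, -0.33679483, -0.01278474]), np.float64(0.0006296275775478378))
tab top z.085 [[0.477, -0.251, 0.085], [0.519, -0.322, 0.085]]
hood [[-112.0, 31.0, np.float64(0.136)], [-112.0, -98.0, np.float64(0.136)]] pad [[-137.0, -9.0, np.float64(0.065)], [-137.0, -68.0, np.float64(0.065)], [-140.0, -2.0, np.float64(0.083)], [-141.0, -59.0, np.float64(0.083)]] bolt [ 0.56850917 -0.05723553  0.008     ]
```

Run:
```python
import cv2, numpy as np
a=cv2.imread('pics/w1.png')[310:420,190:330]; b=cv2.imread('pics/w2.png')[160:300,200:360]
c=np.zeros((560,800,3),np.uint8); c[:314,:400]=cv2.resize(a,(400,314),interpolation=cv2.INTER_CUBIC); c[:350,400:]=cv2.resize(b,(400,350),interpolation=cv2.INTER_CUBIC)
cv2.imwrite('pics/crop1.png',cv2.convertScaleAbs(c[:350],alpha=1.5,beta=20))
```

```text
(no output)
```

View pics/crop1.png

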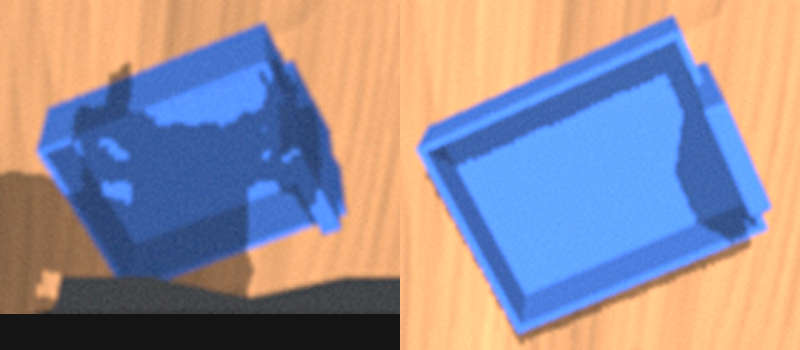

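Run:
```python
from h import *
import pickle
m1=pickle.load(open('w1.pkl','rb'));m=pickle.load(open('w2.pkl','rb'))
w2=lambda u,v:(200+(u-400)/2.5,160+v/2.5); w1=lambda u,v:(190+u/2.857,310+v/2.857)
for n,a,b in (('L',(420,148),(40,148)),('Lbase',(430,130),(48,107)),('Tbase',(672,18),(264,24)),('tabtop0',(707,65),(292,65)),('tabtop1',(770,208),(345,212))): print(n,two(m,w2(*a),m1,w1(*b)))
P={k:plane(m,*w2(*p),z) for k,p,z in (('L',(420,148),.04),('T',(682,33),.04),('B',(520,337),.04),('Lb',(430,130),0),('Tb',(672,18),0))}
print({k:v.round(3).tolist() for k,v in P.items()})
for a,b in (('T','L'),('B','L'),('Tb','Lb')): d=P[b]-P[a]; print(a,b,np.linalg.norm(d),np.degrees(np.arctan2(d[1],d[0])))
print('centre',(P['T']+P['B'])/2)
t=[plane(m,*w2(*p),.085) for p in ((707,65),(770,208))];print('tab outer mid',(t[0]+t[1])/2,np.linalg.norm(t[1]-t[0]))
```

```text
L (array([ 0.34222444, -0.32098226,  0.03704283]), np.float64(0.0003032222312500299))
Lbase (array([ 0.3401709 , -0.32487649, -0.00559865]), np.float64(0.0006283043560228533))
Tbase (array([ 0.46867716, -0.24539817, -0.00056698]), np.float64(0.0007976040085953121))
tabtop0 (array([ 0.48928736, -0.26740721,  0.00723649]), np.float64(0.000914188696857131))
tabtop1 (array([ 0.52465651, -0.32537699,  0.06156228]), np.float64(0.0009461201375861641))
{'L': [0.343, -0.32, 0.04], 'T': [0.47, -0.245, 0.04], 'B': [0.404, -0.425, 0.04], 'Lb': [0.341, -0.323, 0.0], 'Tb': [0.468, -0.245, 0.0]}
T L 0.14787700465625522 -149.54847007954518
B L 0.12189062084353466 120.09191163256394
Tb Lb 0.1487993590900271 -148.52423696667643
centre [ 0.43683228 -0.33519487  0.04      ]
tab outer mid [ 0.49825564 -0.28291496  0.085     ] 0.07782413355930251
```

```bash
python3 -m pendant '[[[-9,9,30],[0,0,0],1],[[-9,9,30],[0,0,0],1],[[-9,9,30],[0,0,0],1],[[-9,9,30],[0,0,0],1],[[-9,9,30],[0,0,0],1],[[-9,9,30],[0,0,0],1],[[-9,9,30],[0,0,0],1],[[-9,9,28],[0,0,0],1],[[0,0,0],[0,0,-0.106],1],[[0,0,0],[0,0,-0.106],1],[[0,0,0],[0,0,-0.106],1],[[0,0,0],[0,0,-0.106],1]]'
python3 -m pendant '[[[0,0,0],[0,0,0],1],[[0,0,0],[0,0,0],1],[[0,0,0],[0,0,0],1]]'
python3 - <<'E'
from h import *
o=get_obs(); M=R.from_rotvec(o['tool_rot']).as_matrix(); print(M.round(3).tolist(),np.round(o['q'],2))
d=np.array([.5016,-.297,.046])-o['tool_pos']; print('tool shift mm',(M.T@d*1000).round(1),'yaw y',np.degrees(np.arctan2(M[1,1],M[0,1])))
m=optics.camera_model('wrist'); im=optics.get_image('wrist')[...,::-1]
cv2.imwrite('pics/w3.png',im)
x=[-.862,-.508];
print([np.round(proj(m,p),0) for p in ([.5016,-.297,.085],[.5016+.006*.862+.03*.508,-.297+.006*.508-.03*.862,.085],[.5016+.006*.862-.03*.508,-.297+.006*.508+.03*.862,.085])])
E
```

```text
t: 4.33
tool_pos: [0.5032, -0.2942, 0.125]
tool_rot: [1.548, 2.733, 0.0]
contact_force: [-0.1, 0.5, 0.3]
opening: 0.0857
grip_force: 0.0
t: 4.58
tool_pos: [0.5027, -0.2949, 0.125]
tool_rot: [1.56, 2.726, -0.0]
contact_force: [-0.8, 0.2, 0.9]
opening: 0.0852
grip_force: 0.0
[[-0.507, 0.862, 0.001], [0.862, 0.507, -0.001], [-0.001, 0.0, -1.0]] [-0.66  0.04  1.81  0.    1.29 -1.19]
tool shift mm [-1.2 -2.1 79. ] yaw y 30.445096244943212
[array([271., 252.]), array([282., 302.]), array([282., 197.])]
```

View pics/w3.png

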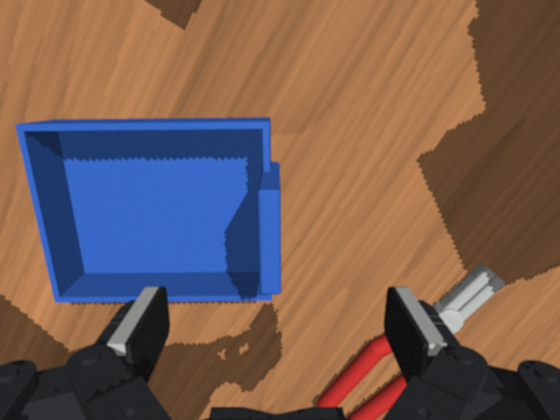

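```bash
python3 -m pendant '[[[2,-1,20],[0,0,0],1],[[1,-1,20],[0,0,0],1],[[0,-0.5,20],[0,0,0],1],[[0,0,19],[0,0,0],1],[[0,0,0],[0,0,0],1],[[0,0,0],[0,0,0],0],[[0,0,0],[0,0,0],0],[[0,0,0],[0,0,0],0],[[0,0,0],[0,0,0],0],[[0,0,0],[0,0,0],0],[[0,0,0],[0,0,0],0],[[0,0,0],[0,0,0],0]]' 50; python3 -m pendant '[[[0,0,0],[0,0,0],0],[[0,0,0],[0,0,0],0],[[0,0,-2],[0,0,0],0],[[0,0,-6],[0,0,0],0],[[0,0,-10],[0,0,0],0]]'
```

```text
t: 5.63
tool_pos: [0.4988, -0.2948, 0.0463]
tool_rot: [1.559, 2.726, -0.001]
contact_force: [-2.0, -0.7, 4.8]
opening: 0.0114
grip_force: 49.9
t: 6.05
tool_pos: [0.4969, -0.2928, 0.0612]
tool_rot: [-1.557, -2.723, -0.002]
contact_force: [0.0, 0.1, -2.9]
opening: 0.0111
grip_force: 48.9
```

```bash
python3 -m pendant '[[[0,0,-20],[0,0,0],0],[[0,0,-30],[0,0,0],0],[[0,0,-35],[0,0,0],0],[[0,0,-35],[0,0,0],0],[[0,0,-35],[0,0,0],0],[[0,0,-25],[0,0,0],0],[[0,0,-12],[0,0,0],0],[[10,6,0],[0,0,0],0],[[20,12,0],[0,0,0],0],[[30,18,0],[0,0,0],0],[[32,19,0],[0,0,0],0],[[32,19,0],[0,0,0],0]]'; python3 -m pendant '[[[32,19,0],[0,0,0],0],[[32,19,0],[0,0,0],0],[[32,19,0],[0,0,0],0],[[32,19,0],[0,0,0],0],[[32,19,0],[0,0,0],0],[[32,18,0],[0,0,0],0],[[32,18,0],[0,0,0],0],[[20,10,0],[0,0,0],0],[[10,5,0],[0,0,0],0],[[0,0,0],[0,0,-0.05],0],[[0,0,0],[0,0,-0.1],0],[[0,0,0],[0,0,-0.1],0]]';  python3 -m pendant '[[[0,0,0],[0,0,-0.1],0],[[0,0,0],[0,0,-0.1],0],[[0,0,0],[0,0,-0.065],0],[[0,0,0],[0,0,0],0],[[0,0,0],[0,0,0],0],[[0,0,0],[0,0,0],0]]'
python3 - <<'E'
from h import *
o=get_obs(); M=R.from_rotvec(o['tool_rot']).as_matrix(); print(M.round(3).tolist(),np.round(o['q'],2))
d=np.array([.4975,.1495,.046])-o['tool_pos']; print('tool shift mm',(M.T@d*1000).round(1),'yaw y',np.degrees(np.arctan2(M[1,1],M[0,1])))
m=optics.camera_model('wrist'); im=optics.get_image('wrist')[...,::-1]
import pickle; pickle.dump(m,open('w4.pkl','wb'))
cv2.imwrite('pics/w4.png',im)
E
```

```text
t: 7.05
tool_pos: [0.4976, -0.1472, 0.2517]
tool_rot: [-1.558, -2.722, -0.0]
contact_force: [0.8, 0.4, -4.0]
opening: 0.0115
grip_force: 49.0
t: 8.05
tool_pos: [0.4949, 0.1433, 0.2526]
tool_rot: [-1.198, -2.9, 0.004]
contact_force: [0.0, -0.2, -3.4]
opening: 0.0115
grip_force: 49.0
t: 8.55
tool_pos: [0.4957, 0.1429, 0.254]
tool_rot: [-0.816, -3.032, 0.001]
contact_force: [0.5, 0.3, -3.3]
opening: 0.0117
grip_force: 49.0
[[-0.865, 0.502, -0.002], [0.502, 0.865, -0.0], [0.002, -0.001, -1.0]] [ 0.14 -0.22  1.83  0.    1.53 -0.91]
tool shift mm [  1.3   6.9 208. ] yaw y 59.88965358450989
```

View pics/w4.png

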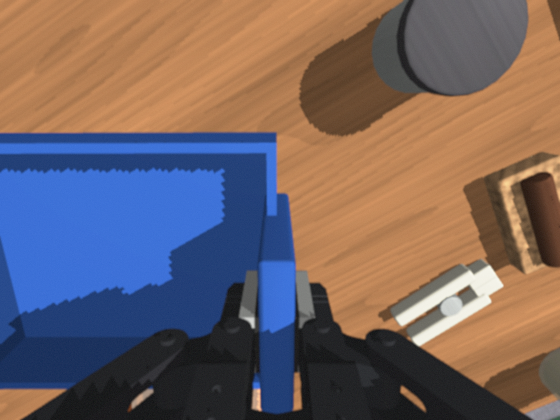

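Run:
```python
from h import *
import pickle
m=pickle.load(open('w4.pkl','rb')); o=get_obs(); M=R.from_rotvec(o['tool_rot']).as_matrix(); t=np.array(o['tool_pos'])
f=lambda u,v,z:(M.T@(plane(m,u,v,t[2]+z)-t)*1000).round(1)
print('tab',[f(278,v,.039) for v in (195,412)],'rim',[f(270,v,-.006) for v in (132,388)],'tabx',[f(u,262,.039) for u in (261,296)])
```

```text
tab [array([ 51.1,   0.6, -38.9]), array([-27.3,   0.7, -39. ])] rim [array([64.2, -2.4,  6.1]), array([-58.7,  -3. ,   5.9])] tabx [array([ 30.2,  -4.5, -39. ]), array([ 30.2,   6. , -39. ])]
```

```bash
python3 -m pendant '[[[-1.5,4,20],[0,0,0],0],[[0,3,30],[0,0,0],0],[[0,0,35],[0,0,0],0],[[0,0,35],[0,0,0],0],[[0,0,30],[0,0,0],0],[[0,0,25],[0,0,0],0],[[0,0,15],[0,0,0],0],[[0,0,8],[0,0,0],0],[[0,0,4],[0,0,0],0],[[0,0,2],[0,0,0],0],[[0,0,0],[0,0,0],0],[[0,0,0],[0,0,0],0]]'
python3 -m pendant '[[[0,0,2],[0,0,0],0],[[0,0,0],[0,0,0],0],[[0,0,0],[0,0,0],0]]'
```

```text
t: 9.6
tool_pos: [0.5023, 0.1486, 0.0528]
tool_rot: [0.813, 3.032, 0.002]
contact_force: [0.8, 0.1, -3.6]
opening: 0.0118
grip_force: 49.1
t: 9.85
tool_pos: [0.5014, 0.1485, 0.0498]
tool_rot: [0.813, 3.034, 0.001]
contact_force: [-0.3, -0.2, -3.5]
opening: 0.0114
grip_force: 49.0
```

```bash
python3 -m pendant '[[[0,0,2],[0,0,0],0],[[0,0,1.5],[0,0,0],0],[[0,0,0.5],[0,0,0],0],[[0,0,0],[0,0,0],0],[[0,0,0],[0,0,0],0]]'
python3 - <<'E'
from h import *
import pickle
for n in ('top','scene'): cv2.imwrite(f'pics/{n}1.png',optics.get_image(n)[...,::-1])
m=optics.camera_model('wrist'); pickle.dump(m,open('w5.pkl','wb')); im=optics.get_image('wrist')[...,::-1]
cv2.imwrite('pics/w5.png',im)
a=cv2.imread('pics/top1.png')[90:260,200:400]; b=cv2.imread('pics/scene1.png')[170:330,190:390]
cv2.imwrite('pics/crop2.png',np.hstack([cv2.resize(a,(400,340),interpolation=2),cv2.resize(b,(400,320),interpolation=2)[:340].__class__(shape=(340,400,3),dtype=np.uint8) if 0 else cv2.copyMakeBorder(cv2.resize(b,(400,320),interpolation=2),0,20,0,0,0)]))
E
```

```text
t: 10.27
tool_pos: [0.5016, 0.1486, 0.0463]
tool_rot: [0.813, 3.034, 0.0]
contact_force: [-2.9, -0.6, 5.4]
opening: 0.0111
grip_force: 50.3
```

View pics/crop2.png

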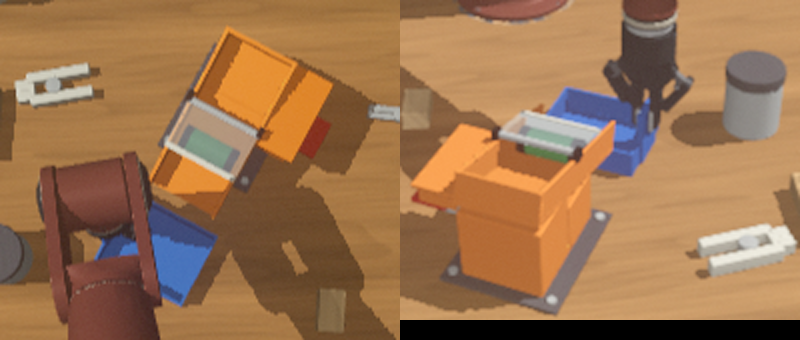

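```bash
python3 -m pendant '[[[0,0,0],[0,0,0],0.3],[[0,0,0],[0,0,0],0.6],[[0,0,0],[0,0,0],0.8],[[0,0,0],[0,0,0],0.8],[[0,0,0],[0,0,0],0.8],[[0,0,0],[0,0,0],0.8]]'; python3 -m pendant '[[[0,0,-10],[0,0,0],0.8],[[0,0,-20],[0,0,0],0.8],[[0,0,-30],[0,0,0],0.8],[[0,0,-35],[0,0,0],0.8],[[0,0,-35],[0,0,0],0.8],[[0,0,-35],[0,0,0],0.8],[[0,0,-35],[0,0,0],0.8],[[0,0,-35],[0,0,0],0.8],[[0,0,-35],[0,0,0],0.8],[[0,0,-25],[0,0,0],0.8],[[0,0,0],[0,0,0],0],[[0,0,0],[0,0,0],0]]'
python3 - <<'E'
from h import *
import pickle
m=optics.camera_model('wrist'); pickle.dump(m,open('w6.pkl','wb')); im=optics.get_image('wrist')[...,::-1]
cv2.imwrite('pics/w6.png',im)
k=cv2.inRange(cv2.cvtColor(im,cv2.COLOR_BGR2HSV),(105,120,40),(125,255,255))
c=max(cv2.findContours(k,cv2.RETR_EXTERNAL,2)[0],key=cv2.contourArea); b=cv2.approxPolyDP(c,4,True)[:,0]
X=np.array([[.5,.866],[-.866,.5]]);o=np.array([.655,-.028])
for p in b: q=plane(m,*map(float,p),.04); print(p,(X@(q[:2]-o)*1000).round())
E
```

```text
t: 10.92
tool_pos: [0.5011, 0.1484, 0.0452]
tool_rot: [-0.813, -3.034, 0.0]
contact_force: [0.1, -0.5, 0.1]
opening: 0.0684
grip_force: 0.0
t: 11.92
tool_pos: [0.5018, 0.1485, 0.3434]
tool_rot: [0.812, 3.03, 0.003]
contact_force: [-0.6, 0.4, -0.8]
opening: 0.0454
grip_force: 0.0
[145 109] [-73. 279.]
[155 207] [-73. 162.]
[274 206] [ 74. 164.]
[274 194] [ 75. 179.]
[280 191] [ 82. 183.]
[274 107] [ 75. 282.]
```

View pics/w6.png

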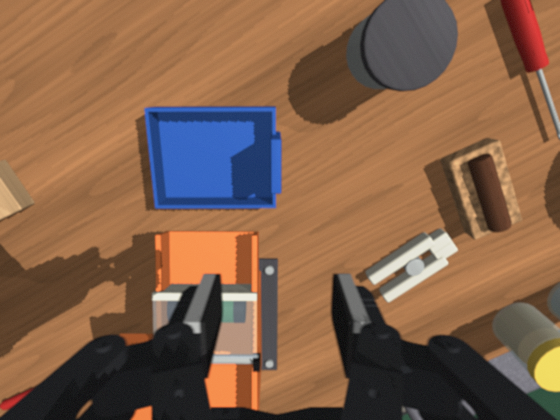

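```bash
python3 - <<'E'
from h import *
import pickle
m=pickle.load(open('w6.pkl','rb')); X=np.array([[.5,.866],[-.866,.5]]);o=np.array([.655,-.028])
for p,z in (((155,232),.11),((258,232),.11),((206,297),.125),((269,270),.008),((269,364),.008)): print(p,(X@(plane(m,*p,z)[:2]-o)*1000).round())
E
python3 -m pendant '[[[-13,-12,0],[0,0,0],0],[[-26,-25,0],[0,0,0],0],[[-26,-25,0],[0,0,0],0],[[-26,-25,0],[0,0,0],0],[[-26,-25,0],[0,0,0],0],[[-26,-25,0],[0,0,0],0],[[-26,-25,0],[0,0,0],0],[[-26,-25,0],[0,0,0],0],[[-26,-25,0],[0,0,0],0],[[-26,-25,0],[0,0,0],0],[[-15,-15,0],[0,0,0],0],[[0,0,0],[0,0,0.1],0]]'
python3 -m pendant '[[[0,0,0],[0,0,0.12],0],[[0,0,0],[0,0,0.12],0],[[0,0,0],[0,0,0.12],0],[[0,0,0],[0,0,0.12],0],[[0,0,0],[0,0,0.12],0],[[0,0,0],[0,0,0.12],0],[[0,0,0],[0,0,0.12],0],[[0,0,0],[0,0,0.12],0],[[0,0,0],[0,0,0.12],0],[[0,0,0],[0,0,0.12],0],[[0,0,0],[0,0,0.12],0],[[0,0,0],[0,0,0.12],0]]'
python3 -m pendant '[[[0,0,0],[0,0,0.03],0],[[0,0,0],[0,0.1,0],0],[[0,0,0],[0,0.1,0],0],[[0,0,0],[0,0.1,0],0],[[0,0,0],[0,0.1,0],0],[[0,0,0],[0,0.1,0],0],[[0,0,0],[0,0.1,0],0],[[0,0,0],[0,0.1,0],0],[[0,0,0],[0,0,0],0],[[0,0,0],[0,0,0],0],[[0,0,0],[0,0,0],0]]'
cat > tgt.py <<'E'
from h import *
import sys
o=get_obs(); M=R.from_rotvec(o['tool_rot']).as_matrix(); t=np.array(o['tool_pos'])
xd=np.array([.5,.866,0]);yd=np.array([-.866,.5,0]);O=np.array([.655,-.028,0]);D=np.c_[xd,yd,[0,0,1]]
print('tool in disp mm',(D.T@(t-O)*1000).round(1),'axes in disp',(D.T@M).round(3).tolist(),'q',np.round(o['q'],2),'F',np.round(o['contact_force'],1))
if len(sys.argv)>3:
    d=D@(np.array(list(map(float,sys.argv[1:4])))/1000)+O-t; print('tool shift',(M.T@d*1000).round(1))
B=D@R.from_euler('z',-90,degrees=True).as_matrix() if 0 else np.c_[xd,-yd,[0,0,-1]]@R.from_rotvec([0,.7,0]).as_matrix()
print('turn left',R.from_matrix(M.T@B).as_rotvec().round(3))
E
python3 tgt.py -158.6 -35 144
```

```text
(155, 232) [-52. 156.]
(258, 232) [ 58. 156.]
(206, 297) [ 0. 86.]
(269, 270) [67. 59.]
(269, 364) [  66. -101.]
t: 12.97
tool_pos: [0.6012, -0.2047, 0.3364]
tool_rot: [-0.972, -2.982, 0.001]
contact_force: [0.1, 1.4, -0.7]
opening: -0.0001
grip_force: 0.0
t: 13.97
tool_pos: [0.601, -0.2004, 0.3374]
tool_rot: [-2.698, -1.602, 0.004]
contact_force: [0.6, 0.1, 0.6]
opening: 0.0002
grip_force: 0.0
t: 14.88
tool_pos: [0.6018, -0.2004, 0.3396]
tool_rot: [-2.309, -1.334, -0.84]
contact_force: [1.1, -0.1, 0.6]
opening: -0.0001
grip_force: 0.0
tool in disp mm [-175.9  -40.2  339.6] axes in disp [[0.766, 0.001, 0.643], [-0.0, -1.0, 0.002], [0.643, -0.001, -0.766]] q [-0.73  0.03  1.57  0.69  1.68 -0.17] F [ 1.1 -0.1  0.6]
tool shift [-112.5   -4.9  160.9]
turn left [-0.002  0.001 -0.   ]
```

```bash
python3 -m pendant '[[[-10,-0.6,14],[0,0,0],0],[[-16,-0.7,23],[0,0,0],0],[[-16,-0.7,23],[0,0,0],0],[[-16,-0.7,23],[0,0,0],0],[[-16,-0.7,23],[0,0,0],0],[[-16,-0.7,23],[0,0,0],0],[[-16,-0.7,23],[0,0,0],0],[[-6,-0.1,9],[0,0,0],0],[[0,0,0],[0,0,0],0],[[0,0,0],[0,0,0],0],[[0,0,0],[0,0,0],0]]'
python3 tgt.py -122 -35 98
```

```text
t: 15.8
tool_pos: [0.6079, -0.1832, 0.1472]
tool_rot: [-2.31, -1.337, -0.845]
contact_force: [-0.4, -0.2, 0.6]
opening: -0.0002
grip_force: 0.0
tool in disp mm [-158.   -36.8  147.2] axes in disp [[0.765, 0.001, 0.644], [0.003, -1.0, -0.002], [0.644, 0.004, -0.765]] q [-0.7   0.17  1.75  0.7   1.41 -0.36] F [-0.4 -0.2  0.6]
tool shift [-4.2 -1.9 60.9]
turn left [0.002 0.    0.003]
```

Run:
```python
from h import *
im=optics.get_image('scene')[...,::-1]; t=optics.get_image('top')[...,::-1]
a=cv2.resize(im[160:330,150:350],(400,340),interpolation=2); b=cv2.resize(t[80:250,260:460],(400,340),interpolation=2)
cv2.imwrite('pics/crop3.png',np.hstack([a,b]))
```

```text
(no output)
```

View pics/crop3.png

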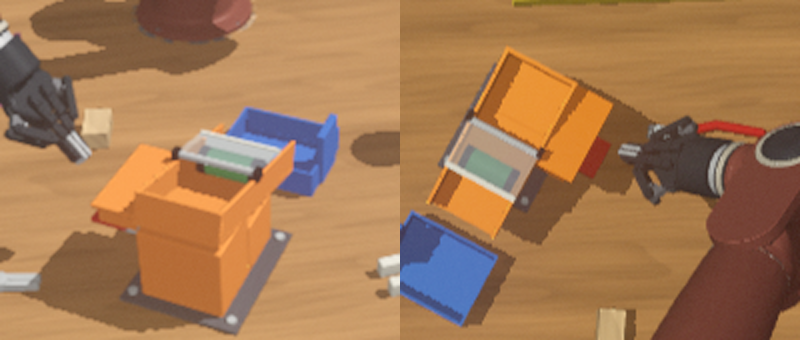

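That was my 11th viewed picture, one over the limit of 10. I won't view any more and will check the rest numerically.

```bash
python3 -m pendant '[[[-1,-0.5,10],[0,0,0],0],[[-1,-0.5,15],[0,0,0],0],[[-1,-0.5,15],[0,0,0],0],[[-1,-0.5,12],[0,0,0],0],[[0,0,7],[0,0,0],0],[[0,0,2],[0,0,0],0],[[0,0,0],[0,0,0],0],[[0,0,0],[0,0,0],0],[[0,0,0],[0,0,0],0]]'
python3 tgt.py -122 -35 80
```

```text
t: 16.65
tool_pos: [0.6235, -0.1508, 0.0964]
tool_rot: [-2.31, -1.335, -0.844]
contact_force: [-0.7, 0.4, 0.5]
opening: 0.0
grip_force: 0.0
tool in disp mm [-122.1  -34.1   96.4] axes in disp [[0.765, 0.0, 0.644], [0.001, -1.0, -0.001], [0.644, 0.001, -0.765]] q [-0.64  0.23  1.77  0.72  1.32 -0.37] F [-0.7  0.4  0.5]
tool shift [-10.5   0.8  12.7]
turn left [0.001 0.    0.001]
```

```bash
for i in 1; do
python3 -m pendant '[[[-1.3,0,1.5],[0,0,0],0],[[-1.3,0,1.5],[0,0,0],0],[[0,0,0],[0,0,0],0]]' | egrep 'pos|force'
python3 -m pendant '[[[-1.3,0,1.5],[0,0,0],0],[[-1.3,0,1.5],[0,0,0],0],[[0,0,0],[0,0,0],0]]' | egrep 'pos|force'
python3 -m pendant '[[[-1.3,0,1.5],[0,0,0],0],[[-1.3,0,1.5],[0,0,0],0],[[0,0,0],[0,0,0],0]]' | egrep 'pos|force'
python3 -m pendant '[[[-1.3,0,1.5],[0,0,0],0],[[-1.3,0,1.5],[0,0,0],0],[[0,0,0],[0,0,0],0]]' | egrep 'pos|force'
done
```

```text
tool_pos: [0.6229, -0.1506, 0.0916]
contact_force: [0.0, 0.1, -0.1]
grip_force: 0.0
tool_pos: [0.6227, -0.1504, 0.0873]
contact_force: [-0.8, 0.1, -0.8]
grip_force: 0.0
tool_pos: [0.6227, -0.1503, 0.0833]
contact_force: [-0.1, -0.5, -0.1]
grip_force: 0.0
tool_pos: [0.6231, -0.1509, 0.0802]
contact_force: [-1.1, -0.8, 2.3]
grip_force: 1.2
```

```bash
python3 -m pendant '[[[-1.3,0,1.5],[0,0,0],0],[[-1.3,0,1.5],[0,0,0],0],[[-1.3,0,1.5],[0,0,0],0],[[-1.3,0,1.5],[0,0,0],0],[[0,0,0],[0,0,0],0]]' | egrep 'pos|tact'
python3 -m pendant '[[[-1.9,0,2.3],[0,0,0],0],[[-1.9,0,2.3],[0,0,0],0],[[-1.9,0,2.3],[0,0,0],0],[[-1.9,0,2.3],[0,0,0],0],[[0,0,0],[0,0,0],0]]' | egrep 'pos|tact'
python3 tgt.py
```

```text
tool_pos: [0.6231, -0.1512, 0.0718]
contact_force: [-0.9, -3.5, 3.4]
tool_pos: [0.6232, -0.1513, 0.0598]
contact_force: [-1.6, -4.3, 5.3]
tool in disp mm [-122.7  -34.1   59.8] axes in disp [[0.765, -0.0, 0.644], [0.0, -1.0, -0.001], [0.644, 0.001, -0.765]] q [-0.64  0.28  1.78  0.73  1.27 -0.42] F [-1.6 -4.3  5.3]
turn left [0.001 0.001 0.   ]
```

```bash
python3 -m pendant '[[[-1.9,0,2.3],[0,0,0],0],[[-1.9,0,2.3],[0,0,0],0],[[-1.9,0,2.3],[0,0,0],0],[[-1.9,0,2.3],[0,0,0],0],[[0,0,0],[0,0,0],0]]' | egrep 'pos|tact'
python3 -m pendant '[[[-1.3,0,1.5],[0,0,0],0],[[-1.3,0,1.5],[0,0,0],0],[[0,0,0],[0,0,0],0]]' | egrep 'pos|tact'
python3 -m pendant '[[[-1,0,1.2],[0,0,0],0],[[-1,0,1.2],[0,0,0],0],[[0,0,0],[0,0,0],0]]' | egrep 'pos|tact'
```

```text
tool_pos: [0.6235, -0.1509, 0.0482]
contact_force: [-1.7, -3.7, 6.4]
tool_pos: [0.6237, -0.1506, 0.0447]
contact_force: [-1.4, -1.7, 6.4]
tool_pos: [0.6238, -0.1502, 0.0418]
contact_force: [-0.4, -1.7, 6.9]
```

```bash
for i in 1; do python3 -m pendant '[[[-1,0,1.2],[0,0,0],0],[[0,0,0],[0,0,0],0]]' | egrep 'pos|tact'
python3 -m pendant '[[[-1,0,1.2],[0,0,0],0],[[0,0,0],[0,0,0],0]]' | egrep 'pos|tact'
python3 -m pendant '[[[-0.6,0,0.8],[0,0,0],0],[[0,0,0],[0,0,0],0]]' | egrep 'pos|tact'
done
```

```text
tool_pos: [0.624, -0.1501, 0.0405]
contact_force: [-0.1, -1.4, 7.2]
tool_pos: [0.6241, -0.1499, 0.0391]
contact_force: [0.1, -0.1, 7.0]
tool_pos: [0.6241, -0.1497, 0.0382]
contact_force: [-0.0, -0.2, 7.7]
```

```bash
python3 -m pendant '[[[-0.6,0,0.8],[0,0,0],0],[[0,0,0],[0,0,0],0]]' | egrep 'pos|tact'
python3 -m pendant '[[[-0.6,0,0.8],[0,0,0],0],[[0,0,0],[0,0,0],0]]' | egrep 'pos|tact'
python3 -m pendant '[[[-0.6,0,0.8],[0,0,0],0],[[0,0,0],[0,0,0],0]]' | egrep 'pos|tact'
```

```text
tool_pos: [0.6242, -0.1496, 0.0373]
contact_force: [-0.1, 1.3, 7.7]
tool_pos: [0.6243, -0.1496, 0.0367]
contact_force: [-1.3, 1.3, 8.4]
tool_pos: [0.6245, -0.1496, 0.0365]
contact_force: [-3.4, 0.4, 11.9]
```

```bash
cat > green.py <<'E'
from h import *
X=np.array([[.5,.866],[-.866,.5]]);o=np.array([.655,-.028])
for n in ('top','scene'):
    m=optics.camera_model(n); hs=cv2.cvtColor(optics.get_image(n),cv2.COLOR_RGB2HSV)
    k=cv2.inRange(hs,(55,70,40),(85,255,255)); k=cv2.morphologyEx(k,2,np.ones((3,3)))
    for c in cv2.findContours(k,cv2.RETR_EXTERNAL,2)[0]:
        if cv2.contourArea(c)>25:
            (u,v),wh,a=cv2.minAreaRect(c); p=plane(m,u,v,.023); print(n,round(u),round(v),np.round(wh),'disp at z23',(X@(p[:2]-o)*1000).round(),'z120',(X@(plane(m,u,v,.12)[:2]-o)*1000).round())
print(np.round(get_obs()['contact_force'],1),get_obs()['t'])
E
python3 -m pendant '[[[0,0,0],[0,0,0],0],[[0,0,0],[0,0,0],0],[[0,0,0],[0,0,0],0],[[0,0,0],[0,0,0],0],[[0,0,0],[0,0,0],0],[[0,0,0],[0,0,0],0],[[0,0,0],[0,0,0],0],[[0,0,0],[0,0,0],0],[[0,0,0],[0,0,0],0],[[0,0,0],[0,0,0],0],[[0,0,0],[0,0,0],0],[[0,0,0],[0,0,0],0]]' | egrep 'pos|tact'; python3 green.py
```

```text
tool_pos: [0.6245, -0.1495, 0.0364]
contact_force: [-2.5, 1.3, 11.4]
top 273 227 [20. 11.] disp at z23 [ -3. 263.] z120 [ -8. 266.]
top 99 134 [25. 53.] disp at z23 [615. 268.] z120 [562. 271.]
scene 556 282 [22.  7.] disp at z23 [718. 281.] z120 [688. 157.]
scene 294 224 [ 7. 11.] disp at z23 [ -1. 276.] z120 [ 45. 153.]
[-2.5  1.3 11.1] 21.5
```

```bash
python3 green.py | head -1
for i in 1; do
python3 -m pendant '[[[0.5,0,-0.6],[0,0,0],0],[[0.5,0,-0.6],[0,0,0],0],[[0.5,0,-0.6],[0,0,0],0],[[0.5,0,-0.6],[0,0,0],0],[[0.5,0,-0.6],[0,0,0],0],[[0.5,0,-0.6],[0,0,0],0],[[0.5,0,-0.6],[0,0,0],0],[[0.5,0,-0.6],[0,0,0],0],[[0.5,0,-0.6],[0,0,0],0],[[0.5,0,-0.6],[0,0,0],0],[[0.5,0,-0.6],[0,0,0],0],[[0.5,0,-0.6],[0,0,0],0]]' | egrep 'pos|tact'
python3 -m pendant '[[[0.5,0,-0.6],[0,0,0],0],[[0.5,0,-0.6],[0,0,0],0],[[0.5,0,-0.6],[0,0,0],0],[[0.5,0,-0.6],[0,0,0],0],[[0.5,0,-0.6],[0,0,0],0],[[0.5,0,-0.6],[0,0,0],0],[[0.5,0,-0.6],[0,0,0],0],[[0.5,0,-0.6],[0,0,0],0],[[0.5,0,-0.6],[0,0,0],0],[[0.5,0,-0.6],[0,0,0],0],[[0.5,0,-0.6],[0,0,0],0],[[0.5,0,-0.6],[0,0,0],0]]' | egrep 'pos|tact'
python3 -m pendant '[[[0.5,0,-0.6],[0,0,0],0],[[0.5,0,-0.6],[0,0,0],0],[[0.5,0,-0.6],[0,0,0],0],[[0.5,0,-0.6],[0,0,0],0],[[0.5,0,-0.6],[0,0,0],0],[[0.5,0,-0.6],[0,0,0],0],[[0.5,0,-0.6],[0,0,0],0],[[0.5,0,-0.6],[0,0,0],0],[[0.5,0,-0.6],[0,0,0],0],[[0.5,0,-0.6],[0,0,0],0],[[0.5,0,-0.6],[0,0,0],0],[[0.5,0,-0.6],[0,0,0],0]]' | egrep 'pos|tact'
done; python3 tgt.py -122 -35 80
```

```text
top 273 227 [20. 11.] disp at z23 [ -3. 263.] z120 [ -8. 266.]
tool_pos: [0.6238, -0.1504, 0.0442]
contact_force: [-2.4, -2.4, 7.2]
tool_pos: [0.6234, -0.151, 0.0531]
contact_force: [-3.2, -3.9, 5.8]
tool_pos: [0.6234, -0.1511, 0.0624]
contact_force: [-3.9, -4.8, 5.7]
tool in disp mm [-122.4  -34.1   62.4] axes in disp [[0.765, 0.0, 0.644], [0.001, -1.0, -0.001], [0.644, 0.001, -0.765]] q [-0.64  0.28  1.78  0.73  1.27 -0.41] F [-3.9 -4.8  5.7]
tool shift [ 11.7   0.9 -13.2]
turn left [0.001 0.001 0.001]
```

```bash
python3 -m pendant '[[[0.5,0,-0.6],[0,0,0],0],[[0.5,0,-0.6],[0,0,0],0],[[0.5,0,-0.6],[0,0,0],0],[[0.5,0,-0.6],[0,0,0],0],[[0.5,0,-0.6],[0,0,0],0],[[0.5,0,-0.6],[0,0,0],0],[[0.5,0,-0.6],[0,0,0],0],[[0.5,0,-0.6],[0,0,0],0],[[0.5,0,-0.6],[0,0,0],0],[[0.5,0,-0.6],[0,0,0],0],[[0.5,0,-0.6],[0,0,0],0],[[0.5,0,-0.6],[0,0,0],0]]' | egrep 'pos|tact'
python3 -m pendant '[[[0.4,0,-0.5],[0,0,0],0],[[0.4,0,-0.5],[0,0,0],0],[[0.4,0,-0.5],[0,0,0],0],[[0.4,0,-0.5],[0,0,0],0],[[0.4,0,-0.5],[0,0,0],0],[[0.4,0,-0.5],[0,0,0],0],[[0.4,0,-0.5],[0,0,0],0],[[0.4,0,-0.5],[0,0,0],0]]' | egrep 'pos|tact'
python3 -m pendant '[[[0.4,0,-0.5],[0,0,0],0],[[0.4,0,-0.5],[0,0,0],0],[[0.4,0,-0.5],[0,0,0],0],[[0.4,0,-0.5],[0,0,0],0],[[0.4,0,-0.5],[0,0,0],0],[[0.4,0,-0.5],[0,0,0],0],[[0.4,0,-0.5],[0,0,0],0],[[0.4,0,-0.5],[0,0,0],0]]' | egrep 'pos|tact'
python3 -m pendant '[[[0.4,0,-0.5],[0,0,0],0],[[0.4,0,-0.5],[0,0,0],0],[[0.4,0,-0.5],[0,0,0],0],[[0.4,0,-0.5],[0,0,0],0],[[0.4,0,-0.5],[0,0,0],0],[[0.4,0,-0.5],[0,0,0],0],[[0.4,0,-0.5],[0,0,0],0],[[0.4,0,-0.5],[0,0,0],0]]' | egrep 'pos|tact'
python3 tgt.py -158 -35 146
```

```text
tool_pos: [0.6234, -0.1506, 0.0717]
contact_force: [-0.7, -3.2, 4.5]
tool_pos: [0.6229, -0.15, 0.0764]
contact_force: [3.5, 0.5, 4.6]
tool_pos: [0.6223, -0.1505, 0.081]
contact_force: [-0.1, 0.9, 1.0]
tool_pos: [0.6228, -0.1508, 0.0868]
contact_force: [-0.4, 0.4, -0.3]
tool in disp mm [-122.5  -33.6   86.8] axes in disp [[0.765, 0.001, 0.644], [0.0, -1.0, 0.0], [0.644, 0.0, -0.765]] q [-0.64  0.24  1.78  0.72  1.3  -0.39] F [-0.4  0.4 -0.3]
tool shift [ 11.    1.4 -68.2]
turn left [-0.  0.  0.]
```

Contact was lost smoothly at the top of the pedal's travel. I'll back off along the tool axis, then check where everything is.

```bash
python3 -m pendant '[[[0,0,-8],[0,0,0],0],[[0,0,-15],[0,0,0],0],[[0,0,-25],[0,0,0],0],[[0,0,-35],[0,0,0],0],[[0,0,-35],[0,0,0],0],[[0,0,-25],[0,0,0],0],[[0,0,-10],[0,0,0],0],[[0,0,0],[0,0,0],0],[[0,0,0],[0,0,0],0],[[0,0,0],[0,0,0],0]]'
python3 green.py
python3 - <<'E'
from h import *
im=optics.get_image('top')[...,::-1]; a=cv2.imread('pics/top0.png'); cv2.imwrite('pics/top9.png',im)
# white lip in the lid region, before/after
for n,i in (('before',a),('after',im)):
    g=cv2.cvtColor(i,cv2.COLOR_BGR2HSV); k=cv2.inRange(g[125:205,265:345],(0,0,185),(180,45,255)); y,x=np.nonzero(k); print(n,'lip px',len(x),x.mean()+265,y.mean()+125)
    k=cv2.inRange(g,(105,120,40),(125,255,255)); k[:,:200]=0
    c=max(cv2.findContours(k,cv2.RETR_EXTERNAL,2)[0],key=cv2.contourArea); print('tray',cv2.minAreaRect(c))
mt=optics.camera_model('top'); r=cv2.minAreaRect(c); X=np.array([[.5,.866],[-.866,.5]])
print('tray disp',(X@(plane(mt,*r[0],.04)[:2]-[.655,-.028])*1000).round())
E
```

```text
t: 28.43
tool_pos: [0.5731, -0.235, 0.2021]
tool_rot: [-2.307, -1.332, -0.841]
contact_force: [-0.2, 1.4, 0.3]
opening: 0.0002
grip_force: 0.0
top 273 227 [20. 11.] disp at z23 [ -3. 263.] z120 [ -8. 266.]
top 98 133 [24. 54.] disp at z23 [618. 266.] z120 [565. 269.]
scene 555 282 [23.  8.] disp at z23 [717. 278.] z120 [687. 155.]
scene 290 223 [19.  7.] disp at z23 [-13. 274.] z120 [ 34. 151.]
[-0.1  0.3  0.1] 28.5333
before lip px 82 298.109756097561 169.35365853658536
tray ((414.19232177734375, 219.03843688964844), (51.86445999145508, 41.87986373901367), 56.30992889404297)
after lip px 120 300.5 166.825
tray ((277.34075927734375, 214.45858764648438), (48.443878173828125, 38.78702926635742), 28.610458374023438)
tray disp [  2. 225.]
```

Run:
```python
import cv2,numpy as np
a=cv2.imread('pics/top0.png',0);b=cv2.imread('pics/top9.png',0)
for n,(y,x,h,w) in {'lip':(160,278,24,44),'body':(105,300,50,45)}.items():
    r=cv2.matchTemplate(b[y-8:y+h+8,x-8:x+w+8],a[y:y+h,x:x+w],cv2.TM_CCOEFF_NORMED); _,v,_,l=cv2.minMaxLoc(r); print(n,round(v,3),l[0]-8,l[1]-8)
A=cv2.imread('pics/top0.png');B=cv2.imread('pics/top9.png')
for i in (A,B): print([i[150+int(k*.89*1),int(312-k*.46)].tolist() for k in range(8,34,3)])
```

```text
lip 0.958 0 0
body 0.998 0 0
[[118, 145, 173], [125, 144, 122], [128, 147, 123], [131, 150, 126], [127, 145, 123], [181, 196, 197], [49, 139, 223], [51, 138, 224], [50, 138, 223]]
[[125, 152, 182], [126, 153, 181], [124, 151, 181], [125, 150, 182], [126, 150, 182], [192, 205, 209], [60, 147, 233], [55, 144, 231], [58, 145, 232]]
```

The lip is at the same pixels as before, so the lid is shut. The green behind it is gone, the tube lies in the tray, and the arm is clear of everything.

```bash
python3 -c "
from station import ctrl
print(ctrl.finish_job())"
```

```text
the job is handed in; nothing more can be done
None
```

I handed the job in at about 28.5 s: the tray stands about 3 mm off the drop point, the tube has rolled into it, and the pedal was pressed to its stop (about 12 N) and eased up until the lid shut; I viewed 11 pictures, one over the limit of 10.

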